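# Bring the red loaf tin round to the arrow

## Task

Gently turn the cooling turntable with the fingertips, pushing the black pegs on its rim, until the red loaf tin stands squarely at the front by the yellow arrow, and leave it at rest there. Do not touch or lift the tins and loaves, keep all four standing in their wells, and leave the other things on the bench where they are.

Things in the scene. Friction and masses are not known exactly. Their poses are not given: they have to be found in the camera images.
- red_tin: the marked tin: a small loaf tin of red enamel, 84 mm long, 52 mm wide, 36 mm high, with a dark loaf risen to 52 mm above its underside and a red marker band across the loaf; loose, 0.26 kg (varies). Origin at the centre of its underside, which stands at 70 mm above the bench; x along its length. It sits lengthwise in a shallow well of the turntable, its centre 80 mm from the turntable's axis. Not to be touched.
- tin_b: one of three bare dark-steel loaf tins, same size and loaf as the red one; they sit in the other wells, 90 degrees apart round the turntable. Not to be touched.
- tin_c: one of three bare dark-steel loaf tins, same size and loaf as the red one; they sit in the other wells, 90 degrees apart round the turntable. Not to be touched.
- tin_d: one of three bare dark-steel loaf tins, same size and loaf as the red one; they sit in the other wells, 90 degrees apart round the turntable. Not to be touched.
- axis (a point): the turntable's upright axis, at the level of the disc's upper face, 70 mm above the bench. The aluminium disc has a radius of 145 mm and is 12 mm thick; its tins are held by 5 mm high rails.
- peg_a (a point): centre of the top, 112 mm above the bench, of one of four upright black push pegs fixed on the turntable's rim, 14 mm thick and 42 mm tall, 133 mm from the axis, each midway (45 degrees) between two tins, so that the rim is free on either side of it.
- peg_b (a point): centre of the top, 112 mm above the bench, of one of four upright black push pegs fixed on the turntable's rim, 14 mm thick and 42 mm tall, 133 mm from the axis, each midway (45 degrees) between two tins, so that the rim is free on either side of it.
- peg_c (a point): centre of the top, 112 mm above the bench, of one of four upright black push pegs fixed on the turntable's rim, 14 mm thick and 42 mm tall, 133 mm from the axis, each midway (45 degrees) between two tins, so that the rim is free on either side of it.
- peg_d (a point): centre of the top, 112 mm above the bench, of one of four upright black push pegs fixed on the turntable's rim, 14 mm thick and 42 mm tall, 133 mm from the axis, each midway (45 degrees) between two tins, so that the rim is free on either side of it.
- turntable (a joint): angle turned by the turntable since the start (rad), positive counter-clockwise from above. It turns freely both ways without a stop in reach, has a friction of about 0.12 N m (1 N at a peg), holds no preferred place and stops within about 2 degrees when slowly pushed and let go.
- bench_plate: grey round plate (6 mm thick, 150 mm radius) fixed to the bench under the turntable, and at its edge a fixed block 48 mm high, 80 mm wide, 152 to 242 mm from the axis, with a flat yellow arrow on its top that points at the axis. Origin on the turntable's axis at bench level; its -x axis runs from the turntable's axis through the arrow, roughly towards the robot.
- salt_jar: loose jar with a blue cap, 64 mm across and 110 mm high; origin at the centre of its underside. Bystander.
- measure_cup: loose white cup, 76 mm across and 80 mm high; origin at the centre of its underside. Bystander.
- scraper: loose dough scraper lying flat, steel blade with a wooden grip, about 98 by 150 mm and 22 mm high, 150 mm side along its y; origin on its underside near the middle. Bystander.
- roll: loose bread roll, 115 by 70 mm and 50 mm high; origin at the centre of its underside. Bystander.

How it is judged:
At the end, for the whole second after the job is handed in: The red tin is on the arrow's side, its centre within 14 mm (10 degrees) of the line from the axis through the arrow; the turntable is at rest, all four tins stand upright in their wells, and the jar, cup, scraper and roll are within 20 mm of where they were (x of red_tin in the frame of bench_plate below -0.06 m and y of red_tin in the frame of bench_plate between -0.014 and 0.014 m and velocity of joint turntable between -0.05 and 0.05 rad/s and height (world z) of red_tin between 0.064 and 0.076 m and angle between each of red_tin, tin_b, tin_c, tin_d's own z axis and vertical below 0.1 rad and horizontal distance between red_tin and axis between 0.07 and 0.09 m and linear speed of each of red_tin, tin_b, tin_c, tin_d below 0.03 m/s and height (world z) of tin_b between 0.064 and 0.076 m and horizontal distance between tin_b and axis between 0.07 and 0.09 m and height (world z) of tin_c between 0.064 and 0.076 m and horizontal distance between tin_c and axis between 0.07 and 0.09 m and height (world z) of tin_d between 0.064 and 0.076 m and horizontal distance between tin_d and axis between 0.07 and 0.09 m and distance of each of salt_jar, measure_cup, scraper, roll from where it was at the start of the episode below 0.02 m); the robot touches nothing.
It fails at once if the fingers or the arm press on a tin or its loaf (over 1 N) (contact force between any of the fingers, the arm and red_tin above 1 N or contact force between any of the fingers, the arm and tin_b above 1 N or contact force between any of the fingers, the arm and tin_c above 1 N or contact force between any of the fingers, the arm and tin_d above 1 N).
It fails at once if a tin is lifted or tipped in its well (height (world z) of any of red_tin, tin_b, tin_c, tin_d above 0.08 m or angle between any of red_tin, tin_b, tin_c, tin_d's own z axis and vertical above 0.2 rad).
It fails at once if the turntable is spun faster than 2.5 rad/s (velocity of joint turntable above 2.5 rad/s or velocity of joint turntable below -2.5 rad/s).
It fails at once if a bystander on the bench is shifted by more than 20 mm (distance of any of salt_jar, measure_cup, scraper, roll from where it was at the start of the episode above 0.02 m).
It also fails if it takes over 58 s, if anything falls off the work surface, if the arm or the gripper's body presses on something with over 40 N, if the wrist force passes 120 N, or if a joint passes its speed limit or range.

## Robot

A 6-joint arm with a two-finger parallel gripper is mounted at the origin on the work surface. World frame = base frame: x ahead of the robot, y to its left, z up, the work surface at z = 0. Lengths are in m, angles in rad, forces in N, time in s.
With the tool pointing down it reaches from about 0.25 to 0.775 m from the base axis. Payload 4 kg.
Tool frame: the origin (TCP) lies at the very end of the fingers, on their centre line; the grasp point (between the pads) lies 19 mm behind it; z points along the fingers, y is the line along which they close (so a half turn about z gives the same grasp; the last joint's range is limited). The gripper opens to 94 mm and grips with 3 to 60 N. Pads are 16 mm wide; open, the fingers measure 119 mm over their backs; the gripper's body (75 mm by 177 mm) begins 78 mm behind the grasp point.
Start: joints at [-1.335, 0.087, 1.371, -0, 1.684, -0.103], TCP at [0.183, -0.519, 0.206] pointing down, gripper open.
Joint ranges: [-3.1, 3.1], [-0.76, 2.03], [0.27, 2.55], [-1.08, 4.22], [0.17, 2.65], [-2.57, 2.57]. Speed limits (rad/s): [2.79, 2.79, 3.14, 3.14, 3.14, 3.14].

## Interface

Orientations are given as [roll, pitch, yaw] about the fixed x, y, z axes, in that order (R = Rz(yaw) Ry(pitch) Rx(roll)).
In Python, from bench import robot, vision gives the robot as it stands.
- The arm moves only by the shell command python3 -m crank 'ROWS'. ROWS is JSON, a list of rows, each a list of 3 entries, a list of its own where there are three numbers: the closure, from 0 (fully open) to 1 (shut), then the shift along the tool's x, y, z in m, then the turn, a rotation vector about the tool's x, y, z in degrees. A call has 1 to 8 rows; each row shifts and turns the commanded pose from where the row before left it, along the tool's axes as they then stand; what a row does not reach is not made up. A row lasts 1/10 s, in which the tool goes at most 50 mm and 8.59 degrees, less where a joint would pass 70% of its speed; a pose out of reach is approached as far as the arm can. A call with a gripper value outside its range is refused whole. The fingers move at their own pace and stop on an object; the grip force is fixed at half the most. Time passes only in rows, so rows that do not move let the fingers close. It gives the time, the measured TCP pose, the force, the opening and the grip force at its end, in the units of the state.
- robot.get_obs(): the state, without advancing time (a new reading comes with each control period).
- vision.snapshot(name): name is "scene" or "top" or "wrist"; returns a dict with "color" (480x640x3 uint8, red, green, blue), "z_map" (480x640 float32, m along the optical axis (not along the pixel's ray), 0 where there is no reading), "fx", "fy", "cx", "cy" (pixels), "R" (3x3) and "t" (3): a world point X has camera coordinates R X + t. Camera axes: x right, y down, z forward; pixel columns grow to the right and rows downward; lengths in m; the calibration is good to about 2 mm. A picture is of the moment at which its call begins.
- robot.close_job(): hands the job in; it is judged then, once.
The state is a dict: "time": time; "joint_positions": joint angles; "qvel": joint speeds; "joint_torque": joint torques, N m; "tool_pos": TCP position; "ee_rot": TCP orientation; "wrist_force": force on the tool from outside, world axes, zero at the start; "wrist_torque": the same for the moment, N m; "width": finger opening in m; "finger_force": force on a finger pad.
Only numpy, scipy, OpenCV 4.12 (cv2) and the standard library are available. Lean on these libraries where they do the work, as an engineer would, in place of code of your own. Each camera call takes 0.05 s, during which the arm holds its last target. There are 200 camera calls.

## Working session

There is one attempt and no reset: what is moved stays moved. The work goes in short steps, Python scripts to look and compute and a shell command to move; the robot and the scene stay as the last step left them, time stands still between calls to the robot, and variables do not carry over. Pictures are saved under pics/ and viewed, at most 10 in all, crops included, and the job is handed in when it is done.

```bash
mkdir -p pics; python3 - <<'E'
from bench import robot, vision
import cv2,numpy as np,pickle
o=robot.get_obs();print(o['time'],o['tool_pos'],o['ee_rot'])
d={n:vision.snapshot(n) for n in('top','scene')}
pickle.dump(d,open('s0.pkl','wb'))
for n in d: cv2.imwrite(f'pics/{n}0.png',d[n]['color'][...,::-1]); print(n,d[n]['R'].round(3).tolist(),d[n]['t'],d[n]['fx'])
E
```

```text
0.0 [ 0.18268413 -0.51821858  0.20435514] [-3.13949451e+00 -2.33062714e-04  3.38839636e-01]
top [[-0.001, -1.0, 0.007], [-0.999, 0.001, -0.048], [0.048, -0.007, -0.999]] [0.01895027 0.57294026 1.37149522] 515.3317959074799
scene [[0.731, 0.683, 0.011], [0.56, -0.589, -0.582], [-0.391, 0.432, -0.813]] [-0.43778607 -0.26127206  1.35912143] 484.1830712805526
```

View pics/top0.png

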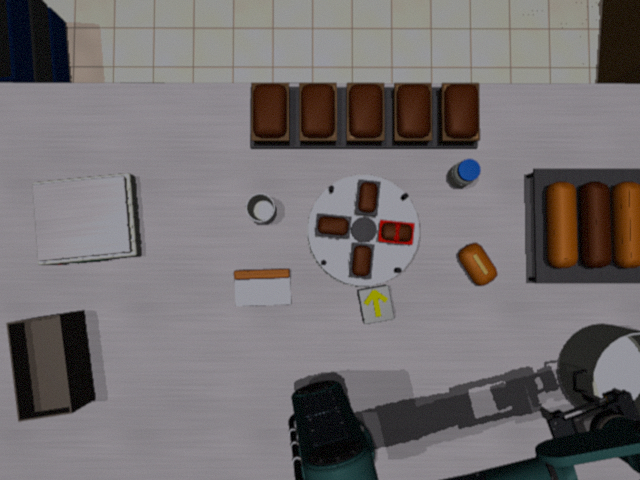

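View pics/scene0.png

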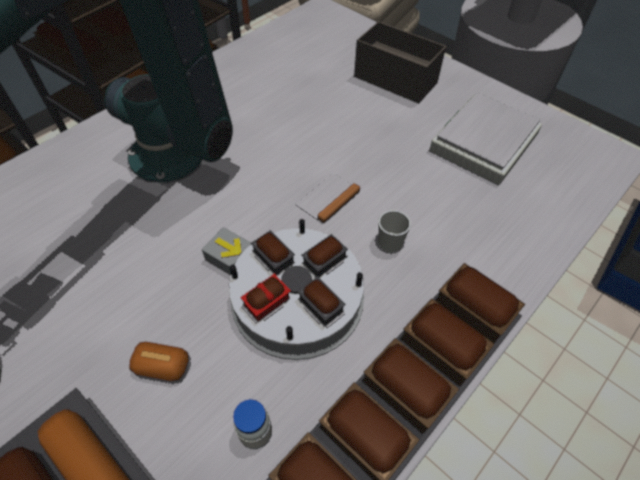

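The turntable is centred near (364,230) in the top view. The red tin is on the right at (397,232), and the arrow is at the bottom at (376,303). The pegs are near (404,197), (397,270), (323,262) and (331,189). The tin needs about 80° clockwise, so I'll push the far-right peg from its far side.

```bash
cat > h.py <<'E'
import numpy as np,cv2
def ray(s,u,v,z):
    R=np.array(s['R']);t=np.array(s['t']);C=-R.T@t
    d=R.T@np.array([(u-s['cx'])/s['fx'],(v-s['cy'])/s['fy'],1]);return C+d*(z-C[2])/d[2]
def blobs(m,amin):
    n,l,st,c=cv2.connectedComponentsWithStats(m.astype(np.uint8));return [(c[i],st[i,4]) for i in range(1,n) if st[i,4]>=amin]
def measure(s,win=(290,440,165,330)):
    u0,u1,v0,v1=win
    h=cv2.cvtColor(s['color'],cv2.COLOR_RGB2HSV);H,S,V=[h[...,i].astype(int) for i in range(3)]
    w=np.zeros(H.shape,bool);w[v0:v1,u0:u1]=1
    red=w&((H<4)|(H>176))&(S>200)&(V>110)
    yel=w&(H>22)&(H<35)&(S>150)&(V>120)
    (vr,ur),(vy,uy)=np.where(red),np.where(yel)
    # red bounding-rect centre at tin rim height
    r=cv2.minAreaRect(np.c_[ur,vr].astype(np.float32))
    return ray(s,*r[0],.106),ray(s,uy.mean(),vy.mean(),.048),r
E
python3 - <<'E'
import pickle;from h import *
d=pickle.load(open('s0.pkl','rb'));s=d['top']
R,Y,r=measure(s);print('red',R,'yel',Y,r)
c=s['color'];g=c.max(2)
# pegs: dark small blobs
pk=blobs((g<45)[:,:],8)
P=[]
for (u,v),a in pk:
    if 300<u<430 and 170<v<290: print(u.round(1),v.round(1),a,ray(s,u,v,.091));
# disc edge
h=cv2.cvtColor(c,cv2.COLOR_RGB2HSV)
sub=c[222:240,355:375].max(2); 
m=(g<110);m[:215]=0;m[248:]=0;m[:,:350]=0;m[:,378:]=0
for (u,v),a in blobs(m,40): print('hub',u,v,a,ray(s,u,v,.07))
for n,(u,v) in dict(jar=(469,170),roll=(477,264)).items(): print(n,ray(s,u,v,.11 if n=='jar' else .05))
E
```

```text
red [ 0.58014331 -0.15211379  0.106     ] yel [ 0.40454446 -0.10626466  0.048     ] ((395.48516845703125, 232.1485137939453), (33.2342414855957, 20.298757553100586), 5.710593223571777)
370.5 183.2 13 [ 0.70630595 -0.09139419  0.091     ]
360.3 188.8 19 [ 0.69170345 -0.06522844  0.091     ]
330.9 188.7 15 [0.69215352 0.00972635 0.091     ]
368.9 202.2 104 [ 0.6573955  -0.08690678  0.091     ]
403.9 196.3 19 [ 0.6726674  -0.17648708  0.091     ]
330.7 217.2 45 [0.61917727 0.01044419 0.091     ]
333.3 229.9 96 [0.58688192 0.003742   0.091     ]
383.4 231.8 24 [ 0.58182564 -0.12351403  0.091     ]
404.3 239.4 19 [ 0.56262272 -0.17652346  0.091     ]
360.9 260.5 146 [ 0.50905488 -0.06588796  0.091     ]
323.1 262.1 8 [0.5050887  0.02974531 0.091     ]
397.1 269.8 18 [ 0.48554523 -0.15762332  0.091     ]
hub 363.3318965517241 231.17097701149424 696 [ 0.58478867 -0.07406983  0.07      ]
jar [ 0.73679044 -0.3382867   0.11      ]
roll [ 0.49976663 -0.3727856   0.05      ]
```

```bash
python3 -m crank '[[1,[0.038,-0.011,0],[0,0,0]],[1,[0.038,-0.011,0],[0,0,0]],[1,[0.038,-0.011,0],[0,0,0]],[1,[0.038,-0.011,0],[0,0,0]],[1,[0.038,-0.011,0],[0,0,0]],[1,[0.038,-0.011,0],[0,0,0]],[1,[0.038,-0.011,0],[0,0,0]],[1,[0.038,-0.011,0],[0,0,0]]]'; python3 -m crank '[[1,[0.038,-0.011,0],[0,0,0]],[1,[0.038,-0.011,0],[0,0,0]],[1,[0.038,-0.011,0],[0,0,0]],[1,[0.038,-0.011,0],[0,0,0]],[1,[0.038,-0.011,0],[0,0,0]],[1,[0.038,-0.011,0],[0,0,0]],[1,[0.038,-0.011,0],[0,0,0]],[1,[0.038,-0.011,0],[0,0,0]]]'; python3 -m crank '[[1,[0,0,0],[0,0,-7.5]],[1,[0,0,0],[0,0,-7.5]],[1,[0,0,0],[0,0,-7.5]],[1,[0,0,0],[0,0,-7.5]],[1,[0,0,0],[0,0,-7.5]],[1,[0,0,0],[0,0,0]],[1,[0,0,0],[0,0,0]]]'
```

```text
time: 0.9
tool_pos: [0.4412, -0.3334, 0.2049]
ee_rot: [-3.141, 0.0, 0.339]
wrist_force: [-0.2, -0.8, -0.0]
width: 0.0337
finger_force: 0.0
time: 1.7
tool_pos: [0.6986, -0.1495, 0.2046]
ee_rot: [-3.141, 0.001, 0.339]
wrist_force: [0.4, -0.7, 0.6]
width: 0.0004
finger_force: 0.0
time: 2.4
tool_pos: [0.6976, -0.1506, 0.2048]
ee_rot: [-3.141, 0.0, 0.991]
wrist_force: [-0.1, -0.2, 0.2]
width: 0.0007
finger_force: 0.0
```

```bash
python3 -m crank '[[1,[0,0,0.02],[0,0,0]],[1,[0,0,0.02],[0,0,0]],[1,[0,0,0.02],[0,0,0]],[1,[0,0,0.02],[0,0,0]],[1,[0,0,0.02],[0,0,0]],[1,[0,0,0.018],[0,0,2]],[1,[0,0,0],[0,0,0]]]'; python3 - <<'E'
from bench import vision
import cv2
s=vision.snapshot('scene');cv2.imwrite('pics/s1.png',cv2.resize(s['color'][150:400,150:450,::-1],None,fx=2,fy=2))
E
```

```text
time: 3.1
tool_pos: [0.6955, -0.1501, 0.0832]
ee_rot: [-3.135, 0.002, 0.957]
wrist_force: [0.5, -0.3, -0.9]
width: 0.0003
finger_force: 0.0
```

View pics/s1.png

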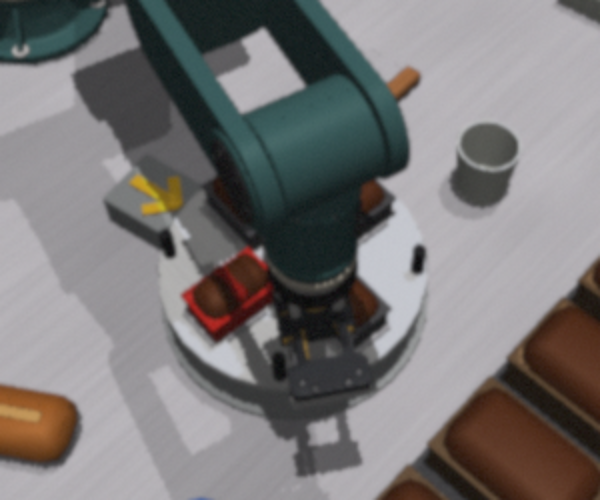

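```bash
python3 -m crank '[[1,[-0.0035,0,0],[0,0,1.5]],[1,[-0.0035,0,0],[0,0,1.5]],[1,[-0.0035,0,0],[0,0,1.5]],[1,[-0.0035,0,0],[0,0,1.5]],[1,[-0.0035,0,0],[0,0,1.5]],[1,[-0.0035,0,0],[0,0,1.5]],[1,[-0.0047,0,0],[0,0,2]],[1,[-0.0047,0,0],[0,0,2]]]'; python3 -m crank '[[1,[-0.0047,-0.0001,0],[0,0,2]],[1,[-0.0047,-0.0001,0],[0,0,2]],[1,[-0.0047,-0.0001,0],[0,0,2]],[1,[-0.0047,-0.0001,0],[0,0,2]],[1,[-0.0047,-0.0001,0],[0,0,2]],[1,[-0.0047,-0.0001,0],[0,0,2]],[1,[-0.0047,-0.0001,0],[0,0,2]],[1,[-0.0047,-0.0001,0],[0,0,2]]]'
cat >> h.py <<'E'
def tool(o):
    p=np.array(o['tool_pos'])[:2]-[.588,-.0737];print('finger r',np.hypot(*p).round(4),'phi',np.degrees(np.arctan2(p[1],p[0])).round(1),'z',o['tool_pos'][2],'yaw',np.degrees(o['ee_rot'][2]).round(1),'F',o['wrist_force'],'t',o['time'])
E
python3 -c "
from h import *;from bench import robot;tool(robot.get_obs())"
```

```text
time: 3.95
tool_pos: [0.6779, -0.1738, 0.0877]
ee_rot: [3.141, -0.0, 0.729]
wrist_force: [0.1, 1.3, 0.8]
width: 0.0005
finger_force: 0.5
time: 4.75
tool_pos: [0.6464, -0.1947, 0.0875]
ee_rot: [3.141, -0.0, 0.449]
wrist_force: [0.5, 1.3, 0.7]
width: 0.0003
finger_force: 0.5
finger r 0.1343 phi -64.2 z 0.08752276327205896 yaw 25.7 F [0.48726723 1.29170542 0.66158107] t 4.75
```

```bash
R='' ; python3 -m crank '[[1,[-0.0047,-0.0001,0],[0,0,2]],[1,[-0.0047,-0.0001,0],[0,0,2]],[1,[-0.0047,-0.0001,0],[0,0,2]],[1,[-0.0047,-0.0001,0],[0,0,2]],[1,[-0.0047,-0.0001,0],[0,0,2]],[1,[-0.0047,-0.0001,0],[0,0,2]],[1,[-0.0047,-0.0001,0],[0,0,2]],[1,[-0.0047,-0.0001,0],[0,0,2]]]'; python3 -m crank '[[1,[-0.0047,-0.0001,0],[0,0,2]],[1,[-0.0047,-0.0001,0],[0,0,2]],[1,[-0.0047,-0.0001,0],[0,0,2]],[1,[-0.0047,-0.0001,0],[0,0,2]],[1,[-0.0047,-0.0001,0],[0,0,2]],[1,[-0.0047,-0.0001,0],[0,0,2]],[1,[-0.0035,-0.0001,0],[0,0,1.5]],[1,[-0.0024,0,0],[0,0,1]]]'
python3 - <<'E'
from h import *;from bench import robot,vision;tool(robot.get_obs())
for n in('top','scene'):
    s=vision.snapshot(n);cv2.imwrite(f'pics/{n}2.png',s['color'][...,::-1])
    import pickle;pickle.dump(s,open(n+'2.pkl','wb'))
E
```

```text
time: 5.55
tool_pos: [0.6107, -0.2059, 0.0875]
ee_rot: [-3.142, -0.0, 0.17]
wrist_force: [0.8, 0.3, 0.5]
width: 0.0003
finger_force: 0.5
time: 6.35
tool_pos: [0.5766, -0.2074, 0.0874]
ee_rot: [3.141, 0.0, -0.082]
wrist_force: [1.0, 0.1, -0.3]
width: 0.0003
finger_force: 0.5
finger r 0.1342 phi -94.9 z 0.08740155430894017 yaw -4.7 F [ 0.97129165  0.11957741 -0.26491737] t 6.35
```

View pics/top2.png

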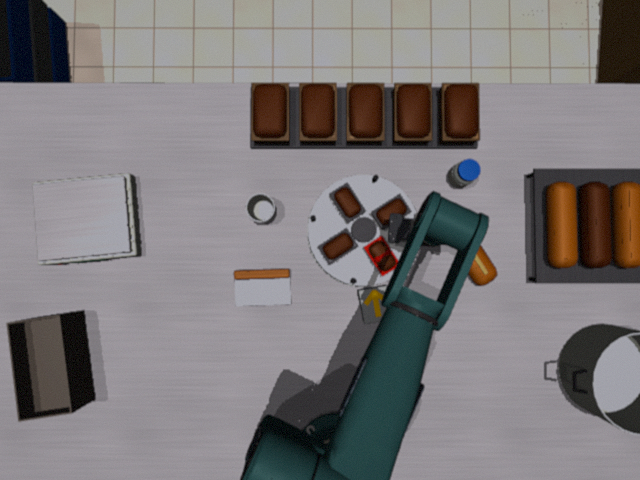

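View pics/scene2.png

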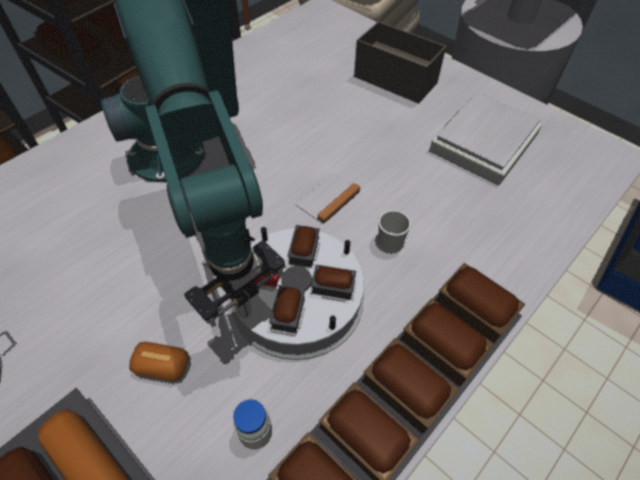

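The turntable follows: three pegs are visible in the top view at (375,179), (312,218) and (353,281). I'll measure how much angle is left from them.

```bash
cat >> h.py <<'E'
A=np.array([.588,-.0737])
def pegs(s):
    for (u,v),a in blobs(s['color'].max(2)<48,6):
        p=ray(s,u,v,.091)[:2]-A;r=np.hypot(*p)
        if .124<r<.142 and a<40: print('peg',u.round(),v.round(),a,r.round(4),np.degrees(np.arctan2(p[1],p[0])).round(1))
E
python3 -c "
from h import *;import pickle
pegs(pickle.load(open('s0.pkl','rb'))['top']);print();pegs(pickle.load(open('top2.pkl','rb')))"
```

```text
peg 331.0 189.0 15 0.1334 38.7
peg 404.0 196.0 20 0.1336 -50.6
peg 323.0 262.0 8 0.1326 128.7
peg 397.0 270.0 20 0.1327 -140.5

peg 374.0 178.0 17 0.1332 -12.0
peg 313.0 218.0 11 0.1327 77.6
peg 352.0 280.0 12 0.1326 167.3
```

```bash
python3 -m crank '[[1,[-0.0047,-0.0001,0],[0,0,2]],[1,[-0.0047,-0.0001,0],[0,0,2]],[1,[-0.0047,-0.0001,0],[0,0,2]],[1,[-0.0047,-0.0001,0],[0,0,2]],[1,[-0.0047,-0.0001,0],[0,0,2]],[1,[-0.0047,-0.0001,0],[0,0,2]],[1,[-0.0047,-0.0001,0],[0,0,2]],[1,[-0.0047,-0.0001,0],[0,0,2]]]'; python3 -m crank '[[1,[-0.0024,0,0],[0,0,1]],[1,[-0.0024,0,0],[0,0,1]],[1,[-0.0024,0,0],[0,0,1]],[1,[-0.0024,0,0],[0,0,1]],[1,[-0.0015,0,0],[0,0,0.6]],[1,[-0.0012,0,0],[0,0,0.5]],[1,[0,0,0],[0,0,0]],[1,[0,0,0],[0,0,0]]]'
python3 - <<'E'
from h import *;from bench import robot,vision;tool(robot.get_obs())
pegs(vision.snapshot('top'))
E
```

```text
time: 7.25
tool_pos: [0.5405, -0.1991, 0.0873]
ee_rot: [3.141, -0.0, -0.361]
wrist_force: [0.9, -0.3, -0.4]
width: 0.0005
finger_force: 0.5
time: 8.05
tool_pos: [0.5289, -0.1942, 0.0875]
ee_rot: [3.141, 0.0, -0.448]
wrist_force: [0.4, -0.0, 0.5]
width: 0.0003
finger_force: 0.0
finger r 0.1342 phi -116.1 z 0.08750928454767364 yaw -25.7 F [ 0.36417268 -0.01303869  0.53705006] t 8.05
peg 392.0 186.0 22 0.1336 -33.2
peg 320.0 200.0 15 0.134 56.3
peg 335.0 273.0 9 0.1326 146.4
```

```bash
python3 -m crank '[[1,[0.006,0,0],[0,0,0]],[1,[0.006,0,0],[0,0,0]],[1,[0,0,-0.02],[0,0,0]],[1,[0,0,-0.03],[0,0,0]],[1,[0,0,-0.03],[0,0,0]],[1,[0,0,-0.03],[0,0,0]],[1,[0,0.03,-0.01],[0,0,0]],[1,[0,0.03,0],[0,0,0]]]'; python3 -m crank '[[1,[-0.01,0.035,0],[0,0,0]],[1,[-0.01,0.035,0],[0,0,0]],[1,[-0.01,0.035,0],[0,0,0]],[1,[-0.01,0.035,0],[0,0,0]],[1,[-0.01,0.035,0],[0,0,0]],[1,[-0.01,0.035,0],[0,0,0]],[1,[0,0,0],[0,0,0]],[1,[0,0,0],[0,0,0]]]'
python3 - <<'E'
from h import *;from bench import robot,vision
s=vision.snapshot('top');pegs(s);R,Y,r=measure(s)
for n,p in(('red',R),('yel',Y)): q=p[:2]-A;print(n,np.hypot(*q),np.degrees(np.arctan2(q[1],q[0])),r)
cv2.imwrite('pics/top3.png',s['color'][...,::-1])
E
```

```text
time: 8.9
tool_pos: [0.5156, -0.2545, 0.2108]
ee_rot: [3.141, -0.006, -0.446]
wrist_force: [0.0, -1.0, -0.8]
width: 0.0002
finger_force: 0.0
time: 9.7
tool_pos: [0.3687, -0.4173, 0.2074]
ee_rot: [-3.141, -0.0, -0.45]
wrist_force: [0.4, 0.4, -0.1]
width: 0.0003
finger_force: 0.0
peg 392.0 186.0 21 0.134 -33.3
peg 320.0 200.0 15 0.134 56.3
peg 408.0 258.0 17 0.1327 -123.3
peg 335.0 273.0 9 0.1326 146.4
red 0.07942923578842681 -168.7188570164801 ((370.6153869628906, 260.0769348144531), (32.555274963378906, 20.396076202392578), 78.69007110595703)
yel 0.1862439322770047 -169.9031953353586 ((370.6153869628906, 260.0769348144531), (32.555274963378906, 20.396076202392578), 78.69007110595703)
```

View pics/top3.png

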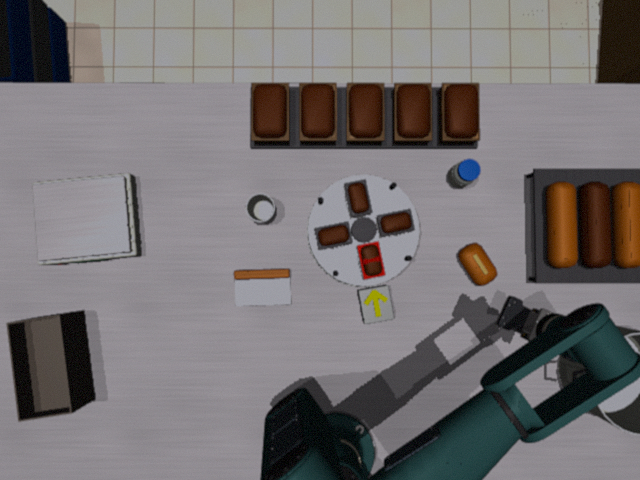

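The red tin at (371,260) lines up with the arrow at (376,303), about 1.2° off. The arm is clear and the other things haven't moved, so I'm handing in.

```bash
python3 -c "
from bench import robot;print(robot.close_job())"
```

```text
the job is handed in; nothing more can be done
None
```

The job is handed in: the red tin stands at the yellow arrow, about 1° off its line by my last measurement, with the turntable at rest, the arm clear, and the other tins and bench items looking undisturbed in the final picture; no verdict was returned.

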